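# Snap a fuse link between its spring clips and switch the isolator on

### The job

Take the good fuse link (green bands) from the blue rack, leaving the spent one (red bands) where it lies, and push it straight down between the two brass spring clips of the fuse holder until both ends snap under the lips. Keep pushing until it bears firmly on the black saddles, with about 15 to 20 N for a moment, but never lean on the holder with more than 50 N. Then let go and swing the red isolator lever all the way over to on, away from the side it leans to now, without disturbing anything else on the bench.

Things in the scene. Friction and masses are not known exactly. Their poses are not given: they have to be found in the camera images.
- fuse_new: good fuse link, 90 g: white ceramic body, 24x24 mm in section, 80 mm long, with two green bands 38 mm apart, and a round steel cap at each end (24 mm diameter, 6 mm long, then a chamfer that narrows to 6 mm diameter over the last 4.5 mm); 101 mm long overall. Origin at its centre, y along it; ends and sides alike. Lies on either place of the blue rack
- fuse_spent: spent fuse link, same shape, with two red bands; it lies on the other place of the rack and stays there
- fuse_rack: fixed blue rack plate 160x90x8 mm. Origin at the centre of its underside. The two places are at x = -42.5 and +42.5 mm; a link lies on a pair of black saddles 20 mm above the plate (its axis 40 mm above the bench), along the rack's y. Between the saddles (52 mm) there is free space for the fingers down to the plate
- holder: fixed fuse holder, grey plate 84x256x10 mm from y = -170 to +86 mm. Origin on its underside, below the middle of the clips; z up, y along the fuse's length. On the plate stands a black bed (saddles and clips) whose height was set by hand: it stands still but anywhere within 16 mm, and its height is NOT reported; find it by feel. Clip tops are 68 to 84 mm above the bench
- seat (a point): middle of the range in which the centre of the fully home link can lie: 54 mm above the holder's underside. The true home of the link's centre is straight above or below this point, up to 8 mm either way (46 to 62 mm above the underside). Axes as the holder's; either end of the link may be to +y. All heights below are from the true home, not from this point
- clip_left (a joint): brass spring leaf at the +y end, hinged at its foot; 0 = upright, grows as it bends outwards (rad), near 0 with the link home, about 0.1 when fully spread. Its rounded lip (6 mm thick, 25 mm wide) is 9.5 mm above and 49 mm along +y from the true home, with an outward flare above it. It moves up and down with the bed
- clip_right (a joint): the same leaf at the -y end, mirrored. Coming down, the link's lower chamfers meet both lips about 20 mm above home, and spreading them takes up to about 9 N downwards in all; from about 6 mm above home they close over the upper chamfers and draw the link down. It stops hard on two black saddles, y = 26 to 40 mm either side, cheeks 29 mm apart; between them the fingers have 28 mm below the link's axis
- isolator (a joint): isolator lever: 0 = off, leaning to the holder's -x; 1.0 rad = on, leaning to +x. It stays where it is left; about 1 N moves it. It starts within 0.15 rad of off. Pivot at x = 0, y = -125, z = 32 mm in the holder's frame, axis along the holder's y
- isolator_tip (a point): centre of the red ball (26 mm diameter) at the end of the isolator lever, 80 mm from the pivot, about 102 mm above the bench when off or on and 112 mm midway
- wash_bottle: white wash bottle with red cap, 183 mm tall, loose; leave alone. Origin under it
- lab_timer: white bench timer 66x70x30 mm, loose; leave alone. Origin under it
- oil_bottle: small brown dropper bottle 29x29x62 mm, loose; leave alone. Origin under it
Things that resemble listed ones, but are neither listed nor needed, are in the scene too. What is shaped like the fuse_new but pink is not meant.

How it is judged (in metres and radians):
On the way, in this order (a step that is already met when the one before it is completed fails the run):
1. the good fuse link is lifted off the rack (z of fuse_new in the frame of fuse_rack above 0.07 m), for 0.1 s.
2. the link is home, both clips have closed over it, and it is pressed down so that the holder takes more than 13 N from it (z of fuse_new in the frame of seat between -0.0105 and 0.0105 m and x of fuse_new in the frame of seat between -0.005 and 0.005 m and y of fuse_new in the frame of seat between -0.005 and 0.005 m and angle between the y axis of fuse_new and the y axis of seat, either way round below 0.06 rad and value of joint each of clip_left, clip_right below 0.065 rad and contact force between fuse_new and holder above 13 N), for 0.2 s.
3. the isolator lever is over to on, with the link home (z of fuse_new in the frame of seat between -0.0105 and 0.0105 m and x of fuse_new in the frame of seat between -0.005 and 0.005 m and y of fuse_new in the frame of seat between -0.005 and 0.005 m and angle between the y axis of fuse_new and the y axis of seat, either way round below 0.06 rad and value of joint each of clip_left, clip_right below 0.065 rad and value of joint isolator above 0.85 rad), for 0.2 s.
At the end, for the whole second after the job is handed in: The green-banded link lies at rest home between the clips: its centre within 10.5 mm in height (the bed's height varies) and 5 mm along and across of the seat point, parallel to it within 0.06 rad, both clips closed over it (under 0.065 rad); the isolator lever is on (above 0.85 rad) (all of step 3 and linear speed of fuse_new below 0.02 m/s); the robot touches nothing.
It fails at once if the holder is leaned on with more than 50 N through the link (contact force between fuse_new and holder above 50 N).
It fails at once if the fingers or arm press on the holder with more than 50 N (contact force between any of the fingers, the arm and holder above 50 N).
It fails at once if the spent link is moved by more than 15 mm (distance of fuse_spent from where it was at the start of the episode above 0.015 m).
It fails at once if the wash bottle, the timer or the oil bottle is moved by more than 30 mm (distance of any of wash_bottle, lab_timer, oil_bottle from where it was at the start of the episode above 0.03 m).
It also fails if it takes over 72 s, if anything falls off the work surface, if the arm or the gripper's body presses on something with over 40 N, if the wrist force passes 120 N, or if a joint passes its speed limit or range.

### The arm

A 6-joint arm with a two-finger parallel gripper is mounted at the origin on the work surface; the furniture and walls round the work are solid. World frame = base frame: x ahead of the robot, y to its left, z up, the work surface at z = 0. Lengths are in mm, angles in rad, forces in N, time in s.
With the tool pointing down it reaches from about 200 to 875 mm from the base axis. Payload 3.4 kg.
Tool frame: the origin (TCP) lies at the very end of the fingers, on their centre line; the grasp point (between the pads) lies 19 mm behind it; z points along the fingers, y is the line along which they close (so a half turn about z gives the same grasp; the last joint's range is limited). The gripper opens to 94 mm and grips with 3 to 60 N. Pads are 16 mm wide; open, the fingers measure 119 mm over their backs; the gripper's body (75 mm by 177 mm) begins 78 mm behind the grasp point.
Start: joints at [-1.372, 0.276, 1.505, -0, 1.361, -0.121], TCP at [180.766, -545.884, 205.493] pointing down, gripper open.
Joint ranges: [-2.89, 2.89], [-0.75, 2.08], [0.22, 2.7], [-1.18, 4.32], [0.11, 2.71], [-2.7, 2.7]. Speed limits (rad/s): [2.57, 2.57, 3.14, 3.14, 3.14, 3.14].

### API

Orientations are given as a rotation vector (axis times angle).
In Python, from cell import arm gives the robot as it stands.
- The arm moves only by the shell command python3 -m creep 'ROWS' [FORCE]. ROWS is a JSON object of lists of equal length, an entry for each row: "travel": the shift along the tool's x, y, z normalised to -1 to 1, where 1 is 0.06 m, a list of three; "dr": the turn, a rotation vector about the tool's x, y, z normalised to -1 to 1, where 1 is 8 degrees, a list of three; "claw": the closure, from -1 (fully open) to 1 (shut). In form: {"travel": [[dx, dy, dz], ...], "dr": [[wx, wy, wz], ...], "claw": [claw, ...]}. A call has 1 to 12 rows; each row shifts and turns the commanded pose from where the row before left it, along the tool's axes as they then stand; what a row does not reach is not made up. A row lasts 1/8 s, in which the tool goes at most 62.5 mm and 10.7 degrees, less where a joint would pass 70% of its speed; a pose out of reach is approached as far as the arm can. A call with a number of a shift or a turn outside -1 to 1 is refused whole. A call with a gripper value outside its range is refused whole. The fingers move at their own pace and stop on an object; FORCE is the grip in N (left out, the last holds). Time passes only in rows, so rows that do not move let the fingers close. It gives the time, the measured TCP pose, the force, the opening and the grip force at its end, in the units of the state.
- arm.read_state(): the state, without advancing time (a new reading comes with each control period).
- arm.capture(name): name is "scene" or "top" or "wrist"; returns (picture, depth): 480x640x3 uint8, red, green, blue; 480x640 float32, mm along the optical axis (not along the pixel's ray), 0 where there is no reading.
- arm.camera_model(name): a dict with "camera_matrix" (3x3 intrinsics, pixels), "dist" ([k1, k2, p1, p2, k3] as OpenCV has them; the pictures are not rectified), "rvec" (rotation vector, rad) and "tvec" (3), from world to camera coordinates, as OpenCV has them. Camera axes: x right, y down, z forward; pixel columns grow to the right and rows downward; lengths in mm; the calibration is good to about 2 mm. A picture is of the moment at which its call begins: read the wrist's pose just before it. camera_model takes no time and is no camera call; for the wrist camera it gives the pose at the moment of the call.
- arm.close_job(): hands the job in; it is judged then, once.
The state is a dict: "time": time; "joints": joint angles; "qvel": joint speeds; "joint_torque": joint torques, N m; "eef_pos": TCP position; "tcp_rot": TCP orientation; "wrist_force": force on the tool from outside, world axes, zero at the start; "ft_torque": the same for the moment, N m; "opening": finger opening in mm; "grip_force": force on a finger pad.
Only numpy, scipy, OpenCV 4.12 (cv2) and the standard library are available. Lean on these libraries where they do the work, as an engineer would, in place of code of your own. Each camera call takes 0.05 s, during which the arm holds its last target. There are 200 camera calls.

## Working session

There is one attempt and no reset: what is moved stays moved. The work goes in short steps, Python scripts to look and compute and a shell command to move; the robot and the scene stay as the last step left them, time stands still between calls to the robot, and variables do not carry over. Pictures are saved under pics/ and viewed, at most 10 in all, crops included, and the job is handed in when it is done.

```bash
mkdir -p pics; ls; python3 - <<'E'
from cell import arm
import cv2,numpy as np
for n in("top","scene"):
    p,d=arm.capture(n); cv2.imwrite(f"pics/{n}0.png",p[:,:,::-1]); np.savez(f"pics/{n}0.npz",p=p,d=d)
    print(n,arm.camera_model(n))
s=arm.read_state(); print(s)
E
```

```text
pics
top {'camera_matrix': array([[456.55641622,   0.        , 322.2782153 ],
       [  0.        , 456.55641622, 239.6845316 ],
       [  0.        ,   0.        ,   1.        ]]), 'dist': array([-0.1094476,  0.       ,  0.       ,  0.       ,  0.       ]), 'rvec': array([ 1.59543454, -2.53211695,  0.32404785]), 'tvec': array([  -1.68931454,  533.21314016, 1286.29888991])}
scene {'camera_matrix': array([[608.38593387,   0.        , 316.55863103],
       [  0.        , 608.38593387, 242.2489195 ],
       [  0.        ,   0.        ,   1.        ]]), 'dist': array([-0.19053327,  0.        ,  0.        ,  0.        ,  0.        ]), 'rvec': array([ 2.10388508, -0.34631352,  0.17503509]), 'tvec': array([-514.84079183,   46.55350746, 2056.8266831 ])}
{'time': 0.1, 'joints': array([-1.37201430e+00,  2.76504044e-01,  1.50593172e+00, -1.21353299e-05,
        1.36069755e+00, -1.21046459e-01]), 'qvel': array([ 8.68615785e-04,  4.07585920e-05, -1.86276691e-03,  5.91399602e-04,
       -8.52340156e-04,  4.22520857e-04]), 'joint_torque': array([ 9.86031919e-04, -4.05456340e+01, -2.37780529e+01,  7.02957669e-02,
        2.99187773e-02, -4.19762171e-05]), 'eef_pos': array([ 180.65296319, -545.38487239,  204.73685044]), 'tcp_rot': array([-3.09998885e+00, -5.00005807e-01,  1.12609651e-04]), 'wrist_force': array([0.60400917, 0.01529973, 0.18721942]), 'ft_torque': array([ 0.02303822, -0.01384987,  0.01113706]), 'grip_force': 0.0, 'opening': 93.83863351394767}
```

View pics/top0.png

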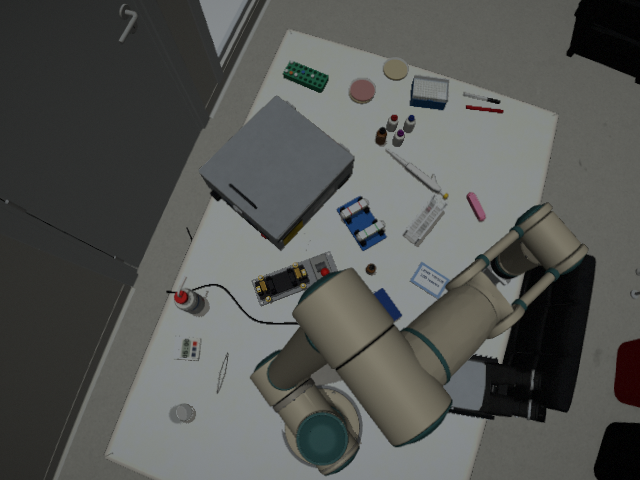

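View pics/scene0.png

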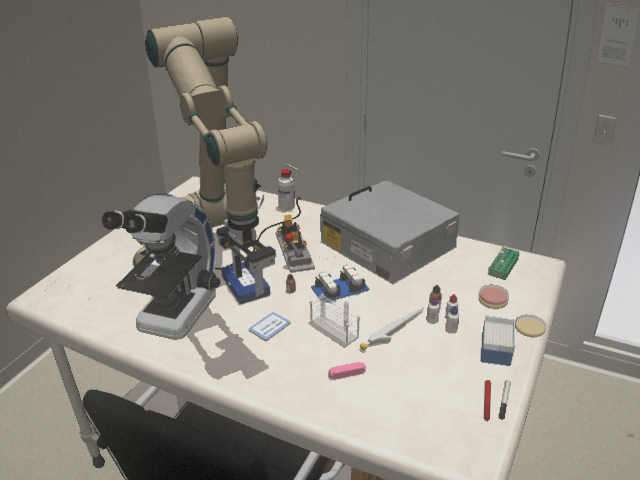

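The top view shows the blue rack at about (361,222), with links at (354,208) and (370,235). The holder is at about (295,278) with its red lever near (325,268), and the oil bottle is at (371,268). I'll zoom in and compute coordinates.

```bash
cat > h.py <<'E'
import cv2,numpy as np
from cell import arm
def world(cm,uv,depth):
    K,D=cm["camera_matrix"],cm["dist"]; R=cv2.Rodrigues(cm["rvec"])[0]
    n=cv2.undistortPoints(np.float64(uv).reshape(-1,1,2),K,D)[:,0]
    c=np.c_[n,np.ones(len(n))]*np.float64(depth).reshape(-1,1)
    return (c-np.float64(cm["tvec"]).ravel())@R
def plane(cm,uv,z):
    a=world(cm,uv,np.zeros(len(uv)));b=world(cm,uv,np.ones(len(uv)))
    t=(z-a[:,2])/(b[:,2]-a[:,2]); return a+t[:,None]*(b-a)
def cloud(cm,d):
    v,u=np.mgrid[:480,:640]; return world(cm,np.c_[u.ravel(),v.ravel()],d.ravel()).reshape(480,640,3)
E
python3 - <<'E'
from h import *
f=np.load("pics/top0.npz");p,d=f["p"],f["d"];cm=arm.camera_model("top")
c=cv2.resize(p[190:320,240:400],None,fx=5,fy=4.6,interpolation=cv2.INTER_CUBIC)
c=cv2.resize(p[190:310,240:400],(800,600),interpolation=cv2.INTER_CUBIC)
cv2.imwrite("pics/topcrop.png",c[:,:,::-1])
W=cloud(cm,d)
for uv in [(354,208),(370,235),(361,222),(325,268),(295,278),(371,268),(185,300),(385,305)]:print(uv,W[uv[1],uv[0]].round(),p[uv[1],uv[0]])
hsv=cv2.cvtColor(p,cv2.COLOR_RGB2HSV)
for n,lo,hi in(("green",45,85),("red",0,8),("blue",100,125)):
    m=cv2.inRange(hsv,(lo,110,50),(hi,255,255));m[:190]=0;m[310:]=0;m[:,:240]=0;m[:,400:]=0
    k,l,s,ce=cv2.connectedComponentsWithStats(m)
    for i in range(1,k):
        if s[i,4]>3:print(n,s[i,4],ce[i].round(1),np.median(W[l==i],0).round())
E
```

```text
(354, 208) [ 532. -364.   52.] [139 144 146]
(370, 235) [ 438. -373.   38.] [57 60 56]
(361, 222) [ 493. -373.    9.] [ 22  56 101]
(325, 268) [ 392. -198.  115.] [88 16 15]
(295, 278) [ 417. -111.   33.] [11  9 11]
(371, 268) [ 342. -324.   61.] [18 18 17]
(185, 300) [470. 188. 148.] [75 13 11]
(385, 305) [ 229. -317.   32.] [21 40 78]
red 8 [262.8 235.2] [568. -77.  66.]
red 55 [324.2 271.3] [ 384. -191.  115.]
blue 77 [348.1 204.1] [ 564. -364.    8.]
blue 606 [363.6 227.6] [ 485. -373.    8.]
blue 234 [384.7 299.8] [ 242. -322.   34.]
```

View pics/topcrop.png

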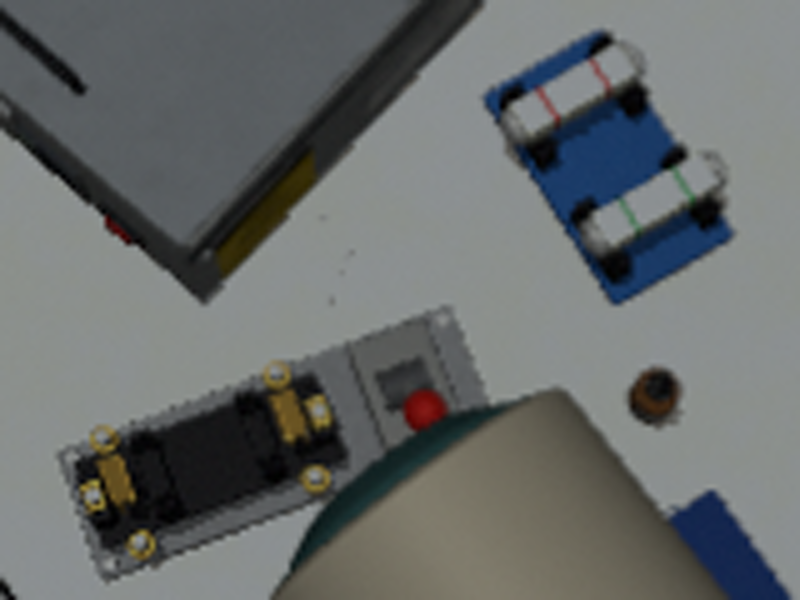

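The crop shows the green-banded link nearest the oil bottle, with bands at crop (630,214) and (684,183). The spent link is behind it. The holder corners are at (450,310), (62,455) and (108,580), and the red ball is at (426,410).

```bash
python3 - <<'E'
from h import *
cm=arm.camera_model("top")
f=lambda l:(np.float64(l)+.5)/5-.5+[240,190]
b=plane(cm,f([(630,214),(684,183)]),52);print("green",b.round(1),b.mean(0).round(1))
d=b[1]-b[0];print(np.linalg.norm(d),"dir",np.arctan2(d[1],d[0]))
h=plane(cm,f([(450,310),(62,455),(108,580)]),10);print("hold",h.round(1))
d=h[1]-h[0];print(np.linalg.norm(d),np.linalg.norm(h[2]-h[1]));
y=d/np.linalg.norm(d);x=np.array([y[1],-y[0],0]);print("y",y,np.arctan2(y[1],y[0]),"x",x,"x check",(h[2]-h[1])@x)
o=(h[1]+h[2])/2-86*y;print("origin",o.round(1))
s=arm.read_state();R=cv2.Rodrigues(s["tcp_rot"])[0];print(R.round(3))
cw=arm.camera_model("wrist");Rw=cv2.Rodrigues(cw["rvec"])[0];c=-Rw.T@np.ravel(cw["tvec"])
print("cam in tool",R.T@(c-s["eef_pos"]),"\n",(R.T@Rw.T).round(3),cw["camera_matrix"])
E
```

```text
green [[ 448.  -361.2   52. ]
 [ 451.2 -399.7   52. ]] [ 449.6 -380.4   52. ]
38.589351325478496 dir -1.4869293168488726
hold [[ 449.7 -242.3   10. ]
 [ 469.9    9.5   10. ]
 [ 388.6   14.9   10. ]]
252.60108117277838 81.51102459549394
y [0.0798518  0.99680675 0.        ] 1.4908594241017503 x [ 0.99680675 -0.0798518   0.        ] x check -81.5029891223404
origin [422.4 -73.5  10. ]
[[ 0.949  0.314 -0.   ]
 [ 0.314 -0.949  0.002]
 [ 0.    -0.002 -1.   ]]
cam in tool [  78.3970522    -0.67284614 -178.93070368] 
 [[-0.    -0.964 -0.267]
 [ 1.    -0.    -0.   ]
 [ 0.    -0.267  0.964]] [[336.73708607   0.         317.63506626]
 [  0.         336.73708607 236.57226155]
 [  0.           0.           1.        ]]
```

```bash
python3 -m creep '{"travel":[[0.85,-0.2,0],[0.85,-0.2,0],[0.85,-0.2,0],[0.85,-0.2,0.1],[0.85,-0.2,0.1],[0.85,-0.2,0.1],[0,0,0],[0,0,0],[0,0,0],[0,0,0],[0,0,0],[0,0,0]],"dr":[[0,0,0],[0,0,0],[0,0,0],[0,0,0],[0,0,0],[0,0,0],[0,0,-0.95],[0,0,-0.95],[0,0,-0.95],[0,0,-0.95],[0,0,-0.95],[0,0,-0.95]],"claw":[-1,-1,-1,-1,-1,-1,-1,-1,-1,-1,-1,-1]}' 
python3 -m creep '{"travel":[[0,0,0],[0,0,0],[0,0,0],[0,0,0],[0,0,0]],"dr":[[0,0,-0.95],[0,0,-0.95],[0,0,-0.95],[0,0,-0.95],[0,0,0]],"claw":[-1,-1,-1,-1,-1]}'
cat > snap.py <<'E'
import sys; from h import *
s=arm.read_state(); cm=arm.camera_model("wrist"); p,d=arm.capture("wrist")
n=sys.argv[1]; cv2.imwrite(f"pics/{n}.png",p[:,:,::-1]); np.savez(f"pics/{n}.npz",p=p,d=d,**{k:cm[k] for k in cm},pos=s["eef_pos"],rot=s["tcp_rot"])
print(s["time"],s["eef_pos"].round(1),cv2.Rodrigues(s["tcp_rot"])[0].round(3),s["joints"].round(2))
E
python3 snap.py w1
```

```text
time: 1.6
eef_pos: [448.4, -381.0, 187.0]
tcp_rot: [-2.661, -1.668, 0.0]
wrist_force: [0.1, -0.0, -0.7]
opening: 94.1
grip_force: 0.0
time: 2.22
eef_pos: [448.4, -381.1, 187.0]
tcp_rot: [-2.137, -2.301, -0.0]
wrist_force: [0.3, 0.1, -0.5]
opening: 93.8
grip_force: 0.0
2.225 [ 448.4 -381.1  187. ] [[-0.074  0.997 -0.001]
 [ 0.997  0.074  0.001]
 [ 0.001 -0.001 -1.   ]] [-0.82  0.31  1.51 -0.    1.33 -0.9 ]
```

View pics/w1.png

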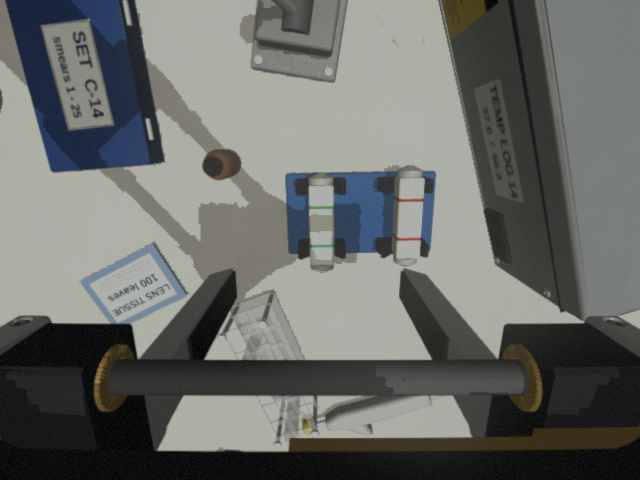

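The wrist view shows green bands at (321,208) and (320,246), the spent link at (408,218), and the grey box at the right edge. The oil bottle is at (222,163).

```bash
python3 - <<'E'
from h import *
f=np.load("pics/w1.npz");cm={k:f[k] for k in("camera_matrix","dist","rvec","tvec")}
p,d=f["p"],f["d"];W=cloud(cm,d);hsv=cv2.cvtColor(p,cv2.COLOR_RGB2HSV)
m=cv2.inRange(hsv,(45,100,40),(90,255,255));m[:150]=0;m[290:]=0
k,l,s,ce=cv2.connectedComponentsWithStats(m);P=[]
for i in range(1,k):
    if s[i,4]>15:print(s[i],ce[i].round(1),np.median(W[l==i],0).round(1));P.append(ce[i])
b=plane(cm,np.array(P[:2]),52);print(b.round(1),b.mean(0).round(1));e=b[0]-b[1];print(np.arctan2(e[1],e[0]))
R=cv2.Rodrigues(f["rot"])[0];print("tool delta mm to grasp",R.T@(b.mean(0)-[0,0,31]-f["pos"]))
t=np.load("pics/top0.npz");T=cloud(arm.camera_model("top"),t["d"])
q=(T[...,2]>90)&(T[...,0]>480)&(T[...,1]<100)&(T[...,1]>-400)&(T[...,0]<800)
q[:, 360:]=0
Q=T[q];print("box",len(Q),Q[:,2].max(),"min x",Q[Q[:,0].argmin()],"min y",Q[Q[:,1].argmin()])
E
```

```text
[309 206  25   2  26] [321.5 207. ] [ 450.9 -360.2   52.2]
[[ 450.9 -360.2   52. ]] [ 450.9 -360.2   52. ]Traceback (most recent call last):
  File "<stdin>", line 8, in <module>
IndexError: index 1 is out of bounds for axis 0 with size 1
```

```bash
python3 - <<'E'
from h import *
f=np.load("pics/w1.npz");cm={k:f[k] for k in("camera_matrix","dist","rvec","tvec")}
p,d=f["p"],f["d"];W=cloud(cm,d);hsv=cv2.cvtColor(p,cv2.COLOR_RGB2HSV)
m=cv2.inRange(hsv,(45,60,40),(90,255,255));m[:150]=0;m[290:]=0;m[:,:300]=0;m[:,340:]=0
P=[]
for a,c in((200,215),(235,255)):
    v,u=np.nonzero(m[a:c]);P.append((u.mean(),v.mean()+a));print(len(v),P[-1])
b=plane(cm,np.array(P[:2]),52);print(b.round(1),b.mean(0).round(1));e=b[0]-b[1];print(np.arctan2(e[1],e[0]))
R=cv2.Rodrigues(f["rot"])[0];print("tool delta mm to grasp",R.T@(b.mean(0)-[0,0,31]-f["pos"]))
t=np.load("pics/top0.npz");T=cloud(arm.camera_model("top"),t["d"])
q=(T[...,2]>90)&(T[...,0]>480)&(T[...,1]<100)&(T[...,1]>-400)&(T[...,0]<800)
q[:, 360:]=0
Q=T[q];print("box",len(Q),Q[:,2].max(),"min x",Q[Q[:,0].argmin()],"min y",Q[Q[:,1].argmin()])
E
```

```text
74 (np.float64(321.18918918918916), np.float64(207.06756756756758))
50 (np.float64(321.98), np.float64(245.46))
[[ 450.7 -360.3   52. ]
 [ 454.3 -398.    52. ]] [ 452.5 -379.2   52. ]
1.6675326261024719
tool delta mm to grasp [  1.55134845   4.31627047 166.03847656]
box 9339 173.95413408921632 min x [ 516.93947566 -109.11795727  117.81219448] min y [ 643.92268974 -399.74960488  148.03308684]
```

```bash
python3 -m creep '{"travel":[[0.03,0.06,0.5],[0,0,0.6],[0,0,0.6],[0,0,0.6],[0,0,0.45],[0,0,0],[0,0,0],[0,0,0],[0,0,0],[0,0,0],[0,0,0],[0,0,0]],"dr":[[0,0,-0.12],[0,0,0],[0,0,0],[0,0,0],[0,0,0],[0,0,0],[0,0,0],[0,0,0],[0,0,0],[0,0,0],[0,0,0],[0,0,0]],"claw":[-1,-1,-1,-1,-1,-1,1,1,1,1,1,1]}' 50
python3 -m creep '{"travel":[[0,0,0],[0,0,0]],"dr":[[0,0,0],[0,0,0]],"claw":[1,1]}'
```

```text
time: 3.78
eef_pos: [452.1, -379.3, 22.5]
tcp_rot: [2.117, 2.321, -0.0]
wrist_force: [-0.1, -0.5, -0.7]
opening: 37.4
grip_force: 0.0
time: 4.03
eef_pos: [452.0, -379.3, 22.4]
tcp_rot: [-2.117, -2.321, 0.0]
wrist_force: [-0.1, -0.1, -0.6]
opening: 23.7
grip_force: 50.0
```

```bash
python3 -m creep '{"travel":[[0,0,-0.5],[0,0,-0.7],[0,0,-0.9],[0,0,-0.9],[0,0,0],[0.75,-0.17,0],[0.75,-0.17,0],[0.75,-0.17,0],[0.75,-0.17,0],[0.75,-0.17,0],[0,0,0],[0,0,0]],"dr":[[0,0,0],[0,0,0],[0,0,0.63],[0,0,0.63],[0,0,0],[0,0,0],[0,0,0],[0,0,0],[0,0,0],[0,0,0],[0,0,0],[0,0,0]],"claw":[1,1,1,1,1,1,1,1,1,1,1,1]}'
python3 snap.py w2
```

```text
time: 5.52
eef_pos: [419.9, -151.0, 201.8]
tcp_rot: [-2.311, -2.127, 0.001]
wrist_force: [0.5, -0.1, -0.5]
opening: 23.5
grip_force: 50.0
5.525 [ 419.9 -151.   201.8] [[ 0.083  0.997 -0.001]
 [ 0.997 -0.083 -0.   ]
 [-0.    -0.001 -1.   ]] [-0.5   0.08  1.76 -0.    1.3  -0.42]
```

View pics/w2.png

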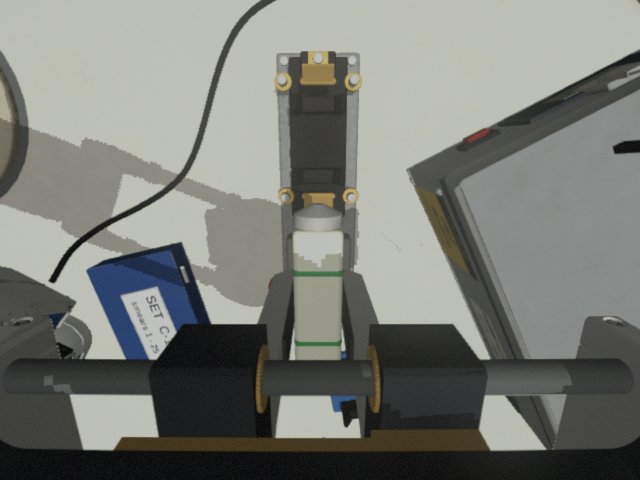

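The wrist view shows the link held along the holder's axis. The plate corners are at about (278,54) and (358,54), and the clips at (318,68) and (320,200). The box's bottom edge starts at about (410,170).

```bash
python3 - <<'E'
from h import *
f=np.load("pics/w2.npz");cm={k:f[k] for k in("camera_matrix","dist","rvec","tvec")}
p,d=f["p"],f["d"];W=cloud(cm,d);g=cv2.cvtColor(p,cv2.COLOR_RGB2GRAY)
c=plane(cm,[(277.5,54),(358.5,54)],10);print("corners",c.round(1),c.mean(0))
# plate pixels: z 7..14, grey
q=(abs(W[...,2]-10)<3);q[:40]=0;q[260:]=0;q[:,:250]=0;q[:,390:]=0
y=np.array([.08,.9968,0]);x=np.array([.9968,-.08,0]);o=np.array([422.,-73,0])
L=(W-o)@np.c_[x,y]
for lo in range(-70,90,20):
    s=L[q&(L[...,1]>=lo)&(L[...,1]<lo+20)]
    if len(s)>20:print(lo,"x",np.percentile(s[:,0],[1,99]).round(1),"n",len(s))
s=L[q];print("ymax",np.percentile(s[:,1],[98,99.5,100]).round(1))
# brass
hs=cv2.cvtColor(p,cv2.COLOR_RGB2HSV);m=cv2.inRange(hs,(12,90,80),(30,255,255))>0
for a,b in((45,100),(180,215)):
    k=m.copy();k[:a]=0;k[b:]=0;k[:,:250]=0;k[:,390:]=0
    for z0 in(20,60,70):
        s=np.c_[L[k&(W[...,2]>z0)&(abs(L[...,0])<20)],W[k&(W[...,2]>z0)&(abs(L[...,0])<20)][:,2]]
        if len(s):print("brass",a,z0,len(s),s.min(0).round(1),np.median(s,0).round(1),s.max(0).round(1))
b=(W[...,0]>480)&(W[...,2]>3)
for z in range(10,190,25):
    s=W[b&(abs(W[...,2]-z)<8)]
    if len(s):i=s[:,0].argmin();print("box",z,len(s),s[i].round(1))
# link held
k=np.zeros_like(b);k[235:340,285:352]=1;s=L[k&(abs(W[...,2]-231)<6)];print("link x L",np.percentile(s[:,0],[2,50,98]).round(1),s[:,1].min(), "tcp",((f["pos"]-o)@np.c_[x,y]).round(1))
# bands
mg=cv2.inRange(hs,(45,60,40),(90,255,255))
P=[]
for a,e in((265,280),(335,352)):
    v,u=np.nonzero(mg[a:e,285:352]);P.append((u.mean()+285,v.mean()+a))
b=plane(cm,P,231);print(b.round(1),b.mean(0).round(1),((b.mean(0)-o)@np.c_[x,y]).round(1))
E
```

```text
corners [[393.9  16.6  10. ]
 [474.4   9.9  10. ]] [434.1896552   13.22719954  10.        ]
-70 x [-36.7  46.4] n 125
-50 x [-37.   45.7] n 331
-30 x [-36.5  46.3] n 416
-10 x [-36.8  46.3] n 419
10 x [-37.   46.3] n 458
30 x [-36.5  46.4] n 468
50 x [-37.1  46.3] n 67
70 x [-37.   46.6] n 530
ymax [87.  88.1 88.5]
brass 45 20 845 [-10.2   0.8  49.6] [ 4.8 57.1 77.3] [ 19.5  78.8 380.7]
brass 45 60 699 [-10.2   0.8  71. ] [ 4.8 55.7 78.9] [ 19.5  62.6 380.7]
brass 45 70 699 [-10.2   0.8  71. ] [ 4.8 55.7 78.9] [ 19.5  62.6 380.7]
brass 180 20 360 [ -9.9 -54.2  71. ] [  4.9 -47.3  76. ] [ 19.6   0.8 380.7]
brass 180 60 360 [ -9.9 -54.2  71. ] [  4.9 -47.3  76. ] [ 19.6   0.8 380.7]
brass 180 70 360 [ -9.9 -54.2  71. ] [  4.9 -47.3  76. ] [ 19.6   0.8 380.7]
box 10 665 [ 519.1 -107.    13. ]
box 35 997 [ 519.6 -106.7   31.3]
box 60 1911 [ 519.8 -106.9   65.4]
box 85 2419 [ 520.4 -107.1   84. ]
box 110 1849 [ 520.  -117.2  106.2]
box 135 3142 [ 520.2 -110.6  139.2]
box 160 193 [627.4 -90.2 153.8]
link x L [-7.5  4.5 16.5] -96.48100273383966 tcp [  4.2 -77.9]
[[ 421.6 -132.1  231. ]
 [ 418.7 -170.   231. ]] [ 420.2 -151.   231. ] [  4.4 -77.9]
```

```bash
python3 - <<'E'
from h import *
f=np.load("pics/w2.npz");cm={k:f[k] for k in("camera_matrix","dist","rvec","tvec")}
p,d=f["p"],f["d"];W=cloud(cm,d)
y=np.array([.08,.9968,0]);x=np.array([.9968,-.08,0]);o=np.array([422.,-73,0]);L=(W-o)@np.c_[x,y]
hs=cv2.cvtColor(p,cv2.COLOR_RGB2HSV)
for u in(312,318,324):
  for r in(range(48,100,2),range(180,214,2)):
    print(u,[(v,int(hs[v,u,0]),int(hs[v,u,2]),*L[v,u,1:].round(0).astype(int),int(W[v,u,2])) for v in r if 20<W[v,u,2]<90])
  break
E
```

```text
312 [(52, 24, 186, np.int64(78), 54), (54, 24, 187, np.int64(77), 53), (56, 23, 185, np.int64(75), 52), (58, 23, 156, np.int64(74), 53), (60, 25, 182, np.int64(72), 52), (62, 24, 186, np.int64(70), 52), (64, 21, 164, np.int64(62), 83), (66, 20, 150, np.int64(61), 84), (68, 20, 143, np.int64(60), 83), (70, 20, 145, np.int64(58), 81), (72, 20, 147, np.int64(57), 79), (74, 21, 147, np.int64(56), 78), (76, 20, 148, np.int64(55), 76), (78, 21, 147, np.int64(53), 75), (80, 21, 148, np.int64(52), 74), (82, 21, 161, np.int64(51), 74), (84, 21, 118, np.int64(49), 72), (86, 35, 58, np.int64(54), 31), (88, 35, 56, np.int64(52), 32), (90, 30, 58, np.int64(50), 32), (92, 10, 56, np.int64(48), 32), (94, 30, 52, np.int64(47), 31), (96, 38, 56, np.int64(43), 50), (98, 18, 68, np.int64(41), 48)]
312 [(180, 30, 62, np.int64(-34), 49), (182, 18, 53, np.int64(-36), 48), (184, 30, 59, np.int64(-40), 31), (186, 30, 58, np.int64(-42), 31), (188, 18, 60, np.int64(-44), 31), (190, 30, 54, np.int64(-46), 31), (192, 20, 72, np.int64(-48), 32), (194, 21, 164, np.int64(-44), 73), (196, 21, 155, np.int64(-46), 73), (198, 21, 148, np.int64(-47), 75), (200, 21, 153, np.int64(-49), 77), (202, 21, 125, np.int64(-50), 79)]
```

Clip top is at about z 84, so home is near 62. The clip midpoint in y is +2.3. I'll move above the seat and partway down.

```bash
python3 -m creep '{"travel":[[0.45,0,0],[0.45,0,0],[0.435,0,0],[0,0,0],[0,0,0.5],[0,0,0.5],[0,0,0.5],[0,0,0.4],[0,0,0.1],[0,0,0]],"dr":[[0,0,0],[0,0,0],[0,0,0],[0,0,0],[0,0,0],[0,0,0],[0,0,0],[0,0,0],[0,0,0],[0,0,0]],"claw":[1,1,1,1,1,1,1,1,1,1]}' 60
python3 snap.py w3; python3 -c "
import sys
from h import *
p=arm.read_state()['eef_pos'];y=np.array([.08,.9968]);x=np.array([.9968,-.08]);v=p[:2]-[422,-73];print('L',v@x,v@y,arm.read_state()['wrist_force'])"
```

```text
time: 6.82
eef_pos: [427.1, -72.0, 82.5]
tcp_rot: [2.313, 2.125, -0.001]
wrist_force: [0.0, -0.2, -1.3]
opening: 23.8
grip_force: 60.0
6.825 [427.1 -72.   82.5] [[ 0.085  0.996 -0.   ]
 [ 0.996 -0.085 -0.   ]
 [-0.    -0.    -1.   ]] [-0.33  0.18  1.98 -0.    0.98 -0.24]
L 5.468108001746807 1.5462325030297537 [ 0.23829303 -0.17688773 -1.85048403]
```

View pics/w3.png

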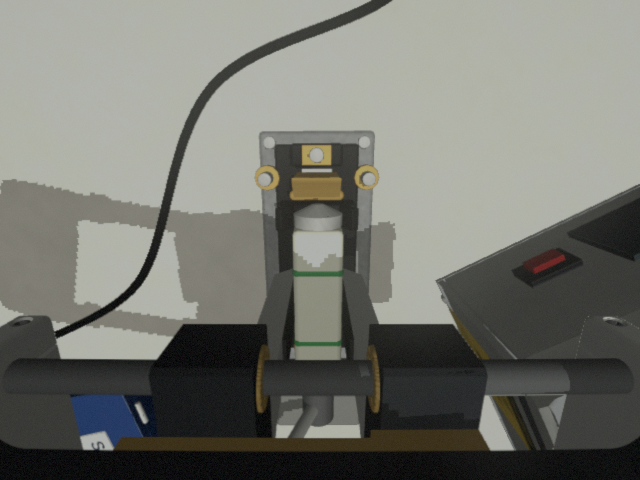

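The link is centred between the screws at columns 266 and 368 and in line with the left lip. Next I'll descend gently.

```bash
python3 -m creep '{"travel":[[0.012,-0.01,0.08],[0,0,0.08],[0,0,0.08],[0,0,0]],"dr":[[0,0,0],[0,0,0],[0,0,0],[0,0,0]],"claw":[1,1,1,1]}'
python3 -m creep '{"travel":[[0,0,0.03],[0,0,0.03],[0,0,0.03],[0,0,0]],"dr":[[0,0,0],[0,0,0],[0,0,0],[0,0,0]],"claw":[1,1,1,1]}'
python3 -m creep '{"travel":[[0,0,0.03],[0,0,0.03],[0,0,0]],"dr":[[0,0,0],[0,0,0],[0,0,0]],"claw":[1,1,1]}'
```

```text
time: 7.38
eef_pos: [425.8, -70.0, 67.7]
tcp_rot: [-2.312, -2.126, 0.001]
wrist_force: [0.9, 0.3, -0.0]
opening: 23.6
grip_force: 60.0
time: 7.88
eef_pos: [426.9, -70.4, 63.1]
tcp_rot: [2.312, 2.126, 0.001]
wrist_force: [-0.0, -0.2, 3.1]
opening: 23.4
grip_force: 60.0
time: 8.25
eef_pos: [427.8, -70.6, 60.0]
tcp_rot: [2.31, 2.124, 0.003]
wrist_force: [0.6, -0.2, 4.1]
opening: 23.7
grip_force: 60.0
```

```bash
python3 -m creep '{"travel":[[0,0,0.03],[0,0,0.03],[0,0,0]],"dr":[[0,0,0],[0,0,0],[0,0,0]],"claw":[1,1,1]}'
python3 -m creep '{"travel":[[0,0,0.03],[0,0,0.03],[0,0,0]],"dr":[[0,0,0],[0,0,0],[0,0,0]],"claw":[1,1,1]}'
python3 -m creep '{"travel":[[0,0,0.03],[0,0,0]],"dr":[[0,0,0],[0,0,0]],"claw":[1,1]}'
```

```text
time: 8.62
eef_pos: [426.9, -70.4, 55.6]
tcp_rot: [2.312, 2.126, 0.001]
wrist_force: [0.6, 0.3, 0.1]
opening: 23.3
grip_force: 60.0
time: 9.0
eef_pos: [426.1, -70.2, 51.1]
tcp_rot: [-2.312, -2.126, 0.0]
wrist_force: [2.0, -0.4, -4.9]
opening: 23.3
grip_force: 60.0
time: 9.25
eef_pos: [425.4, -69.9, 49.2]
tcp_rot: [-2.311, -2.125, 0.002]
wrist_force: [2.3, 0.3, -7.1]
opening: 23.5
grip_force: 60.0
```

```bash
python3 -m creep '{"travel":[[0,0,0.02],[0,0,0]],"dr":[[0,0,0],[0,0,0]],"claw":[1,1]}'
python3 -m creep '{"travel":[[0,0,0.02],[0,0,0]],"dr":[[0,0,0],[0,0,0]],"claw":[1,1]}'
python3 -m creep '{"travel":[[0,0,0.015],[0,0,0]],"dr":[[0,0,0],[0,0,0]],"claw":[1,1]}'
```

```text
time: 9.5
eef_pos: [425.4, -70.0, 48.4]
tcp_rot: [-2.311, -2.126, 0.002]
wrist_force: [0.3, -0.3, -6.0]
opening: 23.7
grip_force: 60.0
time: 9.75
eef_pos: [425.7, -70.0, 47.4]
tcp_rot: [-2.312, -2.126, 0.001]
wrist_force: [-0.7, -0.1, -5.6]
opening: 23.6
grip_force: 60.0
time: 10.0
eef_pos: [426.0, -70.1, 46.6]
tcp_rot: [-2.312, -2.126, 0.0]
wrist_force: [-0.9, -1.5, -4.9]
opening: 23.8
grip_force: 60.0
```

```bash
python3 -m creep '{"travel":[[0,0,0.02],[0,0,0]],"dr":[[0,0,0],[0,0,0]],"claw":[1,1]}'
python3 -m creep '{"travel":[[0,0,0.02],[0,0,0]],"dr":[[0,0,0],[0,0,0]],"claw":[1,1]}'
```

```text
time: 10.25
eef_pos: [426.5, -70.2, 45.4]
tcp_rot: [2.312, 2.126, 0.001]
wrist_force: [-0.3, 0.5, -5.8]
opening: 23.8
grip_force: 60.0
time: 10.5
eef_pos: [426.6, -70.3, 44.3]
tcp_rot: [2.312, 2.126, 0.001]
wrist_force: [1.3, 0.4, -6.2]
opening: 23.5
grip_force: 60.0
```

```bash
python3 -m creep '{"travel":[[0,0,0.015],[0,0,0]],"dr":[[0,0,0],[0,0,0]],"claw":[1,1]}'
python3 -m creep '{"travel":[[0,0,0.01],[0,0,0]],"dr":[[0,0,0],[0,0,0]],"claw":[1,1]}'
```

```text
time: 10.75
eef_pos: [426.7, -70.3, 43.9]
tcp_rot: [2.312, 2.126, 0.001]
wrist_force: [0.2, -0.0, 0.7]
opening: 23.8
grip_force: 60.0
time: 11.0
eef_pos: [426.7, -70.4, 43.8]
tcp_rot: [2.312, 2.126, 0.001]
wrist_force: [-1.8, 0.8, 8.5]
opening: 23.5
grip_force: 60.0
```

```bash
python3 -m creep '{"travel":[[0,0,0.012],[0,0,0],[0,0,0],[0,0,0]],"dr":[[0,0,0],[0,0,0],[0,0,0],[0,0,0]],"claw":[1,1,1,1]}'
python3 -m creep '{"travel":[[0,0,0],[0,0,0]],"dr":[[0,0,0],[0,0,0]],"claw":[1,1]}'
```

```text
time: 11.5
eef_pos: [426.7, -70.4, 43.8]
tcp_rot: [2.311, 2.126, 0.001]
wrist_force: [-2.0, 0.8, 14.2]
opening: 23.8
grip_force: 60.0
time: 11.75
eef_pos: [426.7, -70.4, 43.8]
tcp_rot: [2.311, 2.126, 0.001]
wrist_force: [-3.1, 0.9, 14.3]
opening: 23.5
grip_force: 60.0
```

Slightly more for margin (about 19 N), then release the press before opening.

```bash
python3 -m creep '{"travel":[[0,0,0.008],[0,0,0],[0,0,0],[0,0,0]],"dr":[[0,0,0],[0,0,0],[0,0,0],[0,0,0]],"claw":[1,1,1,1]}'
python3 -m creep '{"travel":[[0,0,-0.02],[0,0,0],[0,0,0],[0,0,0]],"dr":[[0,0,0],[0,0,0],[0,0,0],[0,0,0]],"claw":[1,1,0.2,0.2]}'
python3 -m creep '{"travel":[[0,0,0],[0,0,0]],"dr":[[0,0,0],[0,0,0]],"claw":[0.2,0.2]}'
```

```text
time: 12.25
eef_pos: [426.7, -70.4, 43.8]
tcp_rot: [2.311, 2.126, 0.001]
wrist_force: [-2.9, 0.7, 18.5]
opening: 23.7
grip_force: 60.0
time: 12.75
eef_pos: [426.2, -70.2, 42.7]
tcp_rot: [-2.312, -2.127, 0.0]
wrist_force: [-0.3, -0.6, 0.5]
opening: 37.0
grip_force: 0.0
time: 13.0
eef_pos: [426.1, -70.2, 42.7]
tcp_rot: [-2.312, -2.126, 0.0]
wrist_force: [0.9, 0.5, 0.4]
opening: 37.5
grip_force: 0.0
```

```bash
python3 -m creep '{"travel":[[0,0,-0.2],[0,0,-0.6],[0,0,-1],[0,0,0],[-0.7,-0.42,0],[-0.7,-0.42,0],[-0.7,-0.42,0],[0,0,0]],"dr":[[0,0,0],[0,0,0],[0,0,0],[0,0,0],[0,0,0],[0,0,0],[0,0,0],[0,0,0]],"claw":[0.2,0.2,0.2,1,1,1,1,1]}' 20
python3 snap.py w4
```

```text
time: 14.0
eef_pos: [338.5, -191.1, 150.4]
tcp_rot: [-2.318, -2.12, 0.001]
wrist_force: [0.9, -0.4, -0.4]
opening: 0.3
grip_force: 0.0
14.0 [ 338.5 -191.1  150.4] [[ 0.089  0.996 -0.001]
 [ 0.996 -0.089  0.   ]
 [-0.    -0.001 -1.   ]] [-0.69  0.04  1.95 -0.    1.16 -0.6 ]
```

View pics/w4.png

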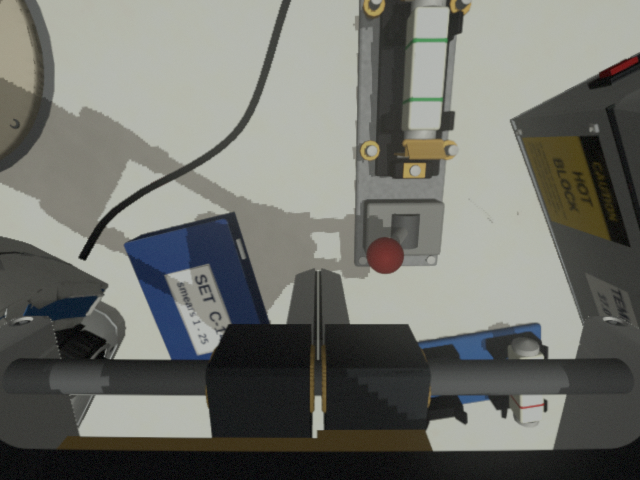

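The link sits in the clips. The red ball is at (385,255), to the right of the closed fingertips.

```bash
python3 - <<'E'
from h import *
f=np.load("pics/w4.npz");cm={k:f[k] for k in("camera_matrix","dist","rvec","tvec")}
b=plane(cm,[(385,255)],103)[0];R=cv2.Rodrigues(f["rot"])[0];v=b-f["pos"];print(b,"tool",R.T@v,"L",(b[:2]-[422,-73])@np.c_[[.9968,-.08],[.08,.9968]])
E
```

```text
[ 386.49188247 -193.00328109  103.        ] tool [ 2.38396038 48.06398247 47.36633684] L [ -25.79422906 -122.45991999]
```

```bash
python3 -m creep '{"travel":[[0,0,0.45],[0,0,0.45],[0,0,0]],"dr":[[0,0,0],[0,0,0],[0,0,0]],"claw":[1,1,1]}'
```

```text
time: 14.42
eef_pos: [339.4, -187.0, 95.3]
tcp_rot: [-2.307, -2.125, 0.0]
wrist_force: [0.0, 0.6, -0.5]
opening: 0.3
grip_force: 0.0
```

```bash
python3 -m creep '{"travel":[[-0.02,0.25,0],[0,0.3,0],[0,0.3,0],[0,0.25,0],[0,0.2,0],[0,0.1,0],[0,0,0]],"dr":[[0,0,0],[0,0,0],[0,0,0],[0,0,0],[0,0,0],[0,0,0],[0,0,0]],"claw":[1,1,1,1,1,1,1]}'
python3 -m creep '{"travel":[[0,0.05,0],[0,0.03,0],[0,0,0]],"dr":[[0,0,0],[0,0,0],[0,0,0]],"claw":[1,1,1]}'
```

```text
time: 15.3
eef_pos: [424.4, -197.7, 96.8]
tcp_rot: [2.312, 2.126, 0.0]
wrist_force: [-1.0, 0.1, 0.2]
opening: 0.7
grip_force: 0.0
time: 15.68
eef_pos: [428.6, -198.1, 96.9]
tcp_rot: [2.313, 2.126, -0.0]
wrist_force: [-1.1, -0.2, 0.1]
opening: 0.6
grip_force: 0.2
```

```bash
python3 -m creep '{"travel":[[0,0.04,0],[0,0,0]],"dr":[[0,0,0],[0,0,0]],"claw":[1,1]}'
python3 -m creep '{"travel":[[0,0.04,0],[0,0,0]],"dr":[[0,0,0],[0,0,0]],"claw":[1,1]}'
```

```text
time: 15.92
eef_pos: [430.7, -198.2, 96.8]
tcp_rot: [-2.312, -2.126, 0.001]
wrist_force: [-1.7, 0.1, 0.6]
opening: 0.3
grip_force: 1.1
time: 16.18
eef_pos: [431.0, -198.1, 96.6]
tcp_rot: [-2.309, -2.125, 0.006]
wrist_force: [-6.9, -0.2, 3.0]
opening: 0.4
grip_force: 3.7
```

At the stop. Next I'll back off, raise, and look.

```bash
python3 -m creep '{"travel":[[0,-0.4,0],[0,-0.6,0],[0,0,-0.8],[0,0,-0.8],[0,0,0],[0,0,0]],"dr":[[0,0,0],[0,0,0],[0,0,0],[0,0,0],[0,0,0],[0,0,0]],"claw":[1,1,1,1,1,1]}'
python3 snap.py w5; python3 - <<'E'
from h import *
f=np.load("pics/w5.npz");cm={k:f[k] for k in("camera_matrix","dist","rvec","tvec")}
p=f["p"];m=cv2.inRange(cv2.cvtColor(p,cv2.COLOR_RGB2HSV),(0,130,40),(8,255,255))
k,l,s,ce=cv2.connectedComponentsWithStats(m);i=1+s[1:,4].argmax()
b=plane(cm,[ce[i]],102)[0];print(s[i],ce[i],b,"L",(b[:2]-[422,-73])@np.c_[[.9968,-.08],[.08,.9968]])
E
```

```text
time: 16.92
eef_pos: [373.9, -193.3, 192.6]
tcp_rot: [2.312, 2.126, 0.001]
wrist_force: [0.0, 0.1, -0.0]
opening: 0.9
grip_force: 0.0
16.925 [ 373.9 -193.3  192.6] [[ 0.084  0.996  0.001]
 [ 0.996 -0.084 -0.   ]
 [-0.     0.001 -1.   ]] [-0.64  0.05  1.82  0.    1.27 -0.56]
[403 227  27  26 553] [416.45750452 239.6925859 ] [ 456.56543837 -199.03812735  102.        ] L [  44.53787915 -122.86957027]
```

View pics/w5.png

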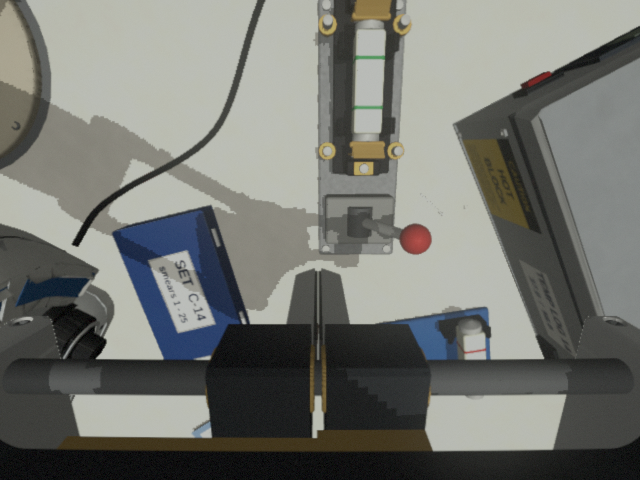

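The lever ball is now at (416,240), 44.5 mm across from the holder origin, which is fully on. The link at (370,85) lies home between both clips, the spent link is still in place, and the robot is clear of everything.

```bash
python3 -c "
from cell import arm
print(arm.close_job())"
```

```text
the job is handed in; nothing more can be done
None
```

The green-banded link is snapped home (pressed with about 18.5 N), the isolator lever is at on and the arm is clear. I handed the job in at about 17 s; no verdict came back.

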